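Match the flap's hinge leaf to the display case and hold it for the pin

TASK

The solder spool stands in the way in front of the little display case: first stand it upright on the round cork mat and let go of it. Then lift the loose plywood flap by its pull bar and bring its hinge leaf to the one on the case, so that the knuckles interleave and their holes line up well enough for the loose hinge pin to slide straight through, and hold the flap there, level and still, clear of the bench: finish while holding it. Leave the pin, the screwdriver and the bottle alone.

Things in the scene. Friction and masses are not known exactly. Their poses are not given: they have to be found in the camera images.
- case: Small wooden display case fixed to the bench, left or right of the mat, yaw within 0.3. Front rail (jamb): block 40 (x) x 130 (y) x 48 (z) mm; origin on the bench under the rail's middle, z up. The flap belongs at its front, -x; behind (to x = 110 mm) is a tray 30 mm high. A 4 mm steel hinge leaf on the rail has three knuckles standing out in front.
- case_bore (a point): Middle of the case's hinge axis, at x -31.5, z 50 mm of the case; axes as the case: y along the hole, x to the rail. Its 3 knuckles are rings, outer 18, hole 10 mm in diameter, 14 mm long, centred at y = -36, 0, 36 mm: two gaps of 22 mm. The rail's face is 11.5 mm behind the axis: a fitted flap knuckle is 2.5 mm short of touching it.
- flap: Loose plywood flap, board 80 (x) x 110 (y) x 10 (z) mm, 0.13 to 0.25 kg, flat on the bench; origin at the centre of its underside, z up. Wooden pull bar on it: 14 mm thick (x), 60 long (y), centred at x = -15, y = 0, from z = 10 up to 44 mm. At the +x edge a steel hinge leaf with two knuckles. Fitted: +x edge to the case, axes parallel to the case's, underside 38 mm above the bench.
- flap_bore (a point): Middle of the flap's hinge axis (x 51.5, y 0, z 12 mm of the flap; axes as the flap, y along the hole), halfway between its two knuckles: rings, outer 18, hole 10 mm in diameter, 14 mm long, at y = -18 and 18 mm. Fitted, they lie in the case's two gaps (4 mm to spare each side) and this point coincides with case_bore.
- flap_bore_a (a point): Centre of the hole in the flap's knuckle at y = +18 mm. Fitted, it lies on the case's hinge axis.
- flap_bore_b (a point): Centre of the hole in the flap's knuckle at y = -18 mm. Fitted, it lies on the case's hinge axis.
- spool: Solder spool, about 0.2 to 0.3 kg, standing upright on the bench close in front of the case's knuckles: 50 mm high, two grey flanges of 55 mm diameter and 6 mm thickness (bottom and top), wound with solder to 46 mm diameter between them. Origin at the centre of its underside, z up its axis.
- mat: Round cork mat, fixed on the bench, 100 mm diameter, 3 mm thick; origin at the centre of its underside.
- pin: Loose steel hinge pin, 6 mm thick, 100 mm long with a 20 mm bent end, lying on the bench; origin at its middle. Leave alone.
- driver: Screwdriver, 160 mm long, lying on the bench beyond the mat, beside the pin; leave alone.
- bottle: Small plastic bottle, 44 mm diameter, 100 mm high, standing on the bench beyond the pin; leave alone.
Not all that is in view belongs to the job. Of the things that look like the spool, take the one that is farthest to the robot's left at the start.

How it is judged:
On the way, in this order (a step that is already met when the one before it is completed fails the run):
1. the spool stands upright on the cork mat, let go (horizontal distance between spool and mat below 0.035 m and angle between spool's own z axis and vertical below 0.15 rad and height (world z) of spool below 0.012 m and contact force between the fingers and spool below 0.1 N and linear speed of spool below 0.02 m/s), for 0.3 s.
2. the flap is lifted off the bench in the gripper (height (world z) of flap above 0.02 m and contact force between the fingers and flap above 2 N), for 0.2 s.
At the end, for the whole second after the job is handed in: Spool upright on the mat, released, centres within 35 mm. Flap gripped (over 2 N), still, level within 0.12 rad, over 30 mm up, on nothing; both its knuckle holes within 4 mm of the case's hinge axis along the case's x and z, and centred along it within 6 mm (all of step 1 and x of flap_bore_a in the frame of case_bore between -0.004 and 0.004 m and z of flap_bore_a in the frame of case_bore between -0.004 and 0.004 m and x of flap_bore_b in the frame of case_bore between -0.004 and 0.004 m and z of flap_bore_b in the frame of case_bore between -0.004 and 0.004 m and y of flap_bore in the frame of case_bore between -0.006 and 0.006 m and angle between flap's own z axis and vertical below 0.12 rad and contact force between the fingers and flap above 2 N and linear speed of flap below 0.02 m/s and height (world z) of flap above 0.03 m and not (contact force between flap and spool above 0.3 N) and not (contact force between flap and mat above 0.3 N) and not (contact force between flap and bottle above 0.3 N) and not (contact force between flap and driver above 0.3 N) and not (contact force between flap and pin above 0.3 N)); the arm keeps its last pose, push and grip.
It fails at once if the pin, screwdriver or bottle is disturbed (moved over 30 mm) (distance of any of pin, driver, bottle from where it was at the start of the episode above 0.03 m).
It also fails if it takes over 69 s, if anything falls off the work surface, if the arm or the gripper's body presses on something with over 40 N, if the wrist force passes 120 N, or if a joint passes its speed limit or range.

ROBOT

A 6-joint arm with a two-finger parallel gripper is mounted at the origin on the work surface. World frame = base frame: x ahead of the robot, y to its left, z up, the work surface at z = 0. Lengths are in m, angles in rad, forces in N, time in s.
With the tool pointing down it reaches from about 0.225 to 0.875 m from the base axis. Payload 3.4 kg.
Tool frame: the origin (TCP) lies between the finger pads; the fingertips stand 14 mm ahead of it and the grasp point (between the pads) lies 5 mm behind it; z points along the fingers, y is the direction in which the jaws open and shut (so a half turn about z gives the same grasp; the last joint's range is limited). The gripper opens to 85 mm and grips with 20 to 120 N. Pads are 22 mm wide; open, the fingers measure 114 mm over their backs; the gripper's body (76 mm by 85 mm) begins 54 mm behind the grasp point. The pads swing forward as they close: fully open they stand 13 mm farther back than shut.
Start: joints at [1.074, 0.276, 1.505, -0, 1.361, -0.121], TCP at [0.211, 0.535, 0.245] pointing down, gripper open.
Joint ranges: [-2.89, 2.89], [-0.75, 2.08], [0.22, 2.7], [-1.18, 4.32], [0.11, 2.71], [-2.7, 2.7]. Speed limits (rad/s): [2.57, 2.57, 3.14, 3.14, 3.14, 3.14].

INTERFACE

Orientations are given as a unit quaternion [w, x, y, z].
In Python, from rig import manip, get_image, job gives the robot as it stands. The module is installed in compiled form; this text tells all that it offers.
- The arm moves only by the tool step_arm, never from a script. Its argument "moves" is one flat list of numbers, 5 for each row, row after row: the shift along the tool's x, y, z as a fraction of full scale, then the turn about the tool's z as a fraction of full scale, then the gripper's target within -1 to 1 (shut at 1, half-way at 0, fully open at -1). In form: [dx, dy, dz, twist, hand, dx, dy, dz, twist, hand, ...]. A call has 1 to 5 rows; each row is the pose to reach, as a shift and turn from the pose commanded when the call began, along the tool's axes at that moment, turning the shorter way round; what a row does not reach only later rows make up. Full scale, the value 1, is 500 mm for a shift and pi rad for a turn. A row lasts 1/10 s, in which the tool goes at most 50 mm and 8.59 degrees, less where a joint would pass 70% of its speed; a pose out of reach is approached as far as the arm can. A call with a number of a shift or a turn outside -1 to 1 is refused whole. A call with a gripper value outside its range is refused whole. The fingers move at their own pace and stop on an object; "force" is the grip in N (left out, the last holds). Time passes only in rows, so rows that repeat a pose let the fingers close. It gives the time, the measured TCP pose, the force and the opening at its end, in the units of the state.
- manip.get_state(): the state, without advancing time (a new reading comes with each control period).
- get_image(name): name is "side" or "top"; returns a dict with "frame" (400x640x3 uint8, blue, green, red), "fx", "fy", "cx", "cy" (pixels), "rvec" (rotation vector, rad) and "tvec" (3), from world to camera coordinates, as OpenCV has them. Camera axes: x right, y down, z forward; pixel columns grow to the right and rows downward; lengths in m; the calibration is good to about 2 mm. A picture is of the moment at which its call begins. There is no depth.
- job.sign_off(): hands the job in, once; it reports no verdict.
The state is a dict: "clock": time; "qpos": joint angles; "qd": joint speeds; "effort": joint torques, N m; "position": TCP position; "ee_rot": TCP orientation; "contact_force": force on the tool from outside, world axes, zero at the start; "moment": the same for the moment, N m; "width": finger opening in m.
Only numpy, scipy, OpenCV 4.12 (cv2) and the standard library are available. Lean on these libraries where they do the work, as an engineer would, in place of code of your own. Each camera call takes 0.05 s, during which the arm holds its last target. There are 200 camera calls.

## Working session

There is one attempt and no reset: what is moved stays moved. The work goes in short steps, Python scripts to look and compute and a tool call to move; the robot and the scene stay as the last step left them, time stands still between calls to the robot, and variables do not carry over. Pictures are saved under pics/ and viewed, about 8 in all and at most 12, crops included, and the job is handed in when it is done.

Besides the shell and the picture viewer there is one more tool, called after "Call:" as name(argument=value, ...), one argument or row to a line, values as JSON. step_arm: Moves the arm, as the interface text tells. Its arguments: {"type":"object","properties":{"moves":{"type":"array","items":{"type":"number","minimum":-1,"maximum":1}},"force":{"type":"number"}},"required":["moves"]}

```bash
mkdir -p pics; cat > h.py <<'E'
import numpy as np,cv2
from rig import manip,get_image,job
def snap(n,f):
    d=get_image(n);cv2.imwrite(f'pics/{f}.png',d['frame']);np.savez(f'pics/{f}.npz',**{k:d[k] for k in('fx','fy','cx','cy','rvec','tvec')});return d
def load(f): return dict(np.load(f'pics/{f}.npz'))
def ray(d,u,v):
    R=cv2.Rodrigues(np.array(d['rvec'],float))[0];t=np.array(d['tvec'],float).reshape(3)
    return -R.T@t, R.T@np.array([(u-d['cx'])/d['fx'],(v-d['cy'])/d['fy'],1])
def plane(d,u,v,z):
    c,r=ray(d,u,v);return c+r*(z-c[2])/r[2]
def proj(d,P):
    K=np.array([[d['fx'],0,d['cx']],[0,d['fy'],d['cy']],[0,0,1]],float)
    return cv2.projectPoints(np.array(P,float).reshape(-1,3),np.array(d['rvec'],float),np.array(d['tvec'],float),K,None)[0].reshape(-1,2)
E
python3 - <<'E'
from h import *
for n in('top','side'):
    d=snap(n,n+'0');print(n,d['fx'],ray(d,320,200))
print(manip.get_state())
E
```

```text
top 494.1055924168558 (array([ 0.35784168, -0.002621  ,  1.16091639]), array([ 0.2112724 , -0.03308964, -0.97690689]))
side 489.726452564006 (array([ 0.25608051, -0.84033944,  0.59102753]), array([ 0.33065631,  0.80216995, -0.49724436]))
{'clock': 0.1, 'qpos': array([ 1.07399834e+00,  2.76537534e-01,  1.50598788e+00,  5.21138513e-06,
        1.36071396e+00, -1.20955719e-01]), 'qd': array([ 0.00079351, -0.00166953, -0.00623551, -0.00028924,  0.00132506,
       -0.0001055 ]), 'effort': array([ 1.18594533e-03, -4.17700338e+01, -2.46405548e+01, -1.71980146e-04,
        5.76432562e-03, -1.54734823e-05]), 'position': array([0.21082463, 0.53448075, 0.24453034]), 'ee_rot': array([-2.52720153e-04,  1.86817503e-01,  9.82394291e-01, -7.83622101e-04]), 'contact_force': array([-0.77191595,  0.09263429, -0.58672338]), 'moment': array([ 0.05169869, -0.04383446,  0.0421474 ]), 'width': 0.08545454065524824}
```

View pics/top0.png

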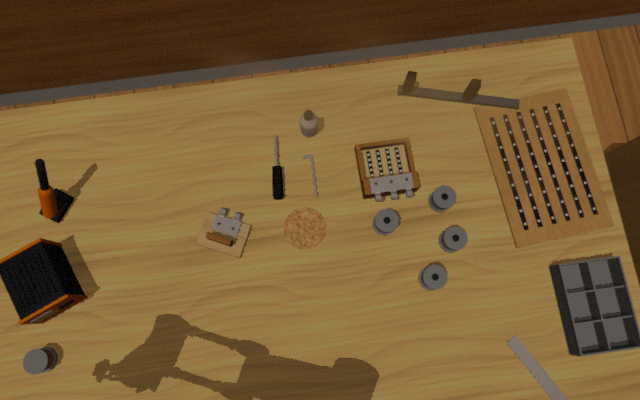

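View pics/side0.png

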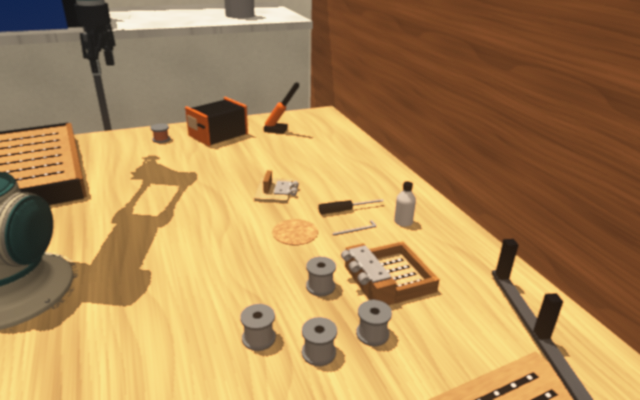

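Candidates for the spool in the top view are (386,221), (443,198), (454,238), (434,276), and perhaps the can-like thing at (40,360). The one at (386,221) is the leftmost grey spool and stands right in front of the case knuckles. I'll confirm it in one enlarged crop.

```bash
python3 - <<'E'
from h import *
f=cv2.imread('pics/top0.png')
a=cv2.resize(f[130:290,190:470],None,fx=2.8,fy=2.8,interpolation=cv2.INTER_CUBIC)
b=cv2.resize(f[335:385,10:90],None,fx=2.8,fy=2.8,interpolation=cv2.INTER_CUBIC)
a[-b.shape[0]:,:b.shape[1]]=b
cv2.imwrite('pics/crop0.png',a)
d=load('top0')
for n,u,v,z in[('spool',387,220,.05),('mat',305,228,.003),('pin',315,178,.003),('driver',278,180,.01),('bottle',308,118,.09),('case',391,187,.05),('flapbar',219,239,.044),('can',40,360,.04)]: print(n,plane(d,u,v,z).round(4))
E
```

```text
spool [ 0.5309 -0.1851  0.05  ]
mat [0.5459 0.0027 0.003 ]
pin [ 0.664  -0.0374  0.003 ]
driver [0.6694 0.0517 0.01  ]
bottle [ 0.7846 -0.0382  0.09  ]
case [ 0.6061 -0.2072  0.05  ]
flapbar [0.5409 0.1999 0.044 ]
can [0.3309 0.612  0.04  ]
```

View pics/crop0.png

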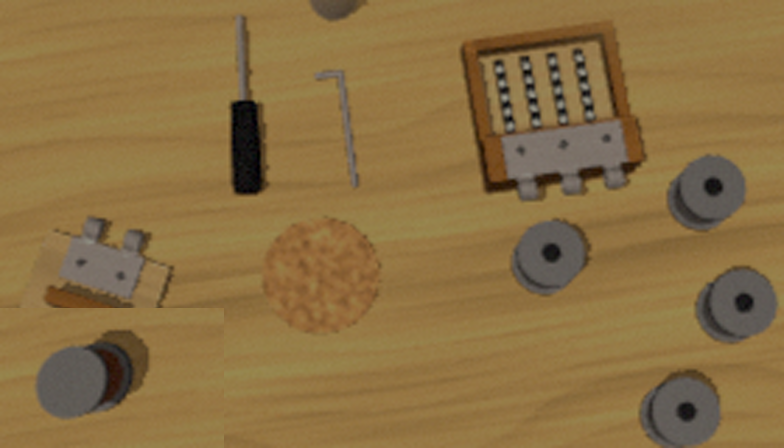

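The crop shows the target at crop (550,257): grey winding, axle hole, directly in front of the case knuckles. The three other grey spools lie farther right. The thing at (40,360) has a copper body and no hole, so it isn't a solder spool. Next I'll measure.

```bash
python3 - <<'E'
from h import *
f=cv2.imread('pics/top0.png');d=load('top0')
hsv=cv2.cvtColor(f,cv2.COLOR_BGR2HSV)
m=((hsv[...,1]<60)&(hsv[...,2]>60)).astype(np.uint8)
n,l,s,c=cv2.connectedComponentsWithStats(m)
for i in range(1,n):
    if s[i,4]>15 and 200<c[i][0]<470 and 100<c[i][1]<300: print(s[i],c[i].round(1))
for z,x0,y0,x1,y1 in[(0,352,170,422,206),(1,195,200,258,262)]:
    a=cv2.resize(f[y0:y1,x0:x1],None,fx=8,fy=8,interpolation=cv2.INTER_CUBIC)
    cv2.imwrite(f'pics/z{z}.png',a)
a=cv2.imread('pics/z0.png');b=cv2.imread('pics/z1.png')
W=max(a.shape[1],b.shape[1]);p=lambda i:cv2.copyMakeBorder(i,0,4,0,W-i.shape[1],0)
o=np.vstack([p(a),p(b)])[:792];o=cv2.convertScaleAbs(o,alpha=1.4);print(o.shape)
o=cv2.resize(o,None,fx=.75,fy=.75);cv2.imwrite('pics/zz.png',o)
# mat
m=((hsv[...,1]>60)).astype(np.uint8)
E
```

```text
[275 136   3  30  42] [275.7 150.2]
[303 156  15  40  70] [312.3 172. ]
[369 173  45  28 773] [391.5 185.2]
[429 186  27  26 449] [442.5 198. ]
[212 208  29  28 479] [226.7 222.9]
[373 209  26  26 455] [385.3 221.3]
[439 226  28  26 477] [453.2 238.7]
[419 265  28  25 493] [432.9 277.2]
(792, 560, 3)
```

View pics/zz.png

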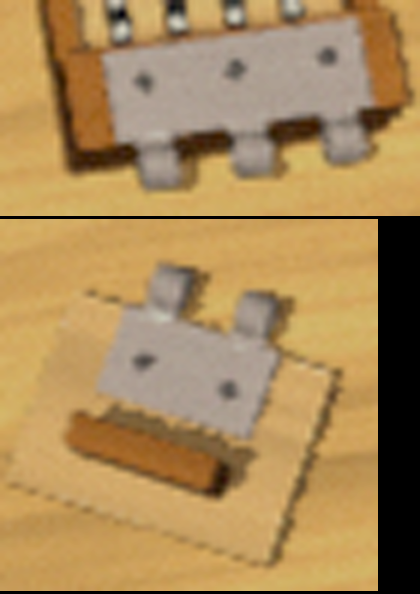

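The zoomed crop (6x) shows the case knuckles at crop (161,165), (255,153), (347,140), the flap knuckles at (170,290), (258,318), and the pull bar's top near (143,452). I'll turn these into world positions and moves.

```bash
cat >> h.py <<'E'
def tool():
    from scipy.spatial.transform import Rotation as Ro
    s=manip.get_state();q=s['ee_rot'];return s,Ro.from_quat([q[1],q[2],q[3],q[0]]).as_matrix()
def go(p,ydir=None):
    s,R=tool();d=R.T@(np.array(p)-s['position'])/.5
    tw=0
    if ydir is not None:
        y=R.T@np.array([np.cos(ydir),np.sin(ydir),0]);a=np.arctan2(-y[0],y[1])
        tw=(a+np.pi/2)%np.pi-np.pi/2
    print('move',d.round(4),'twist',round(tw/np.pi,4),'q',s['qpos'].round(2),'pos',s['position'].round(4),'jaw',np.degrees(np.arctan2(R[1,1],R[0,1])).round(2),'z',R[:,2].round(3),'t',s['clock'],'w',round(s['width'],4),'F',s['contact_force'].round(1))
E
python3 - <<'E'
from h import *
d=load('top0')
T=lambda x,y:(352+x/6,170+y/6)
F=lambda x,y:(195+x/6,200+(y-219)/6)
def yaw(p):
    v=p[0]-p[-1];return np.arctan2(v[1],v[0])-np.pi/2
k=np.array([plane(d,*T(*c),.052) for c in[(161,165),(255,153),(347,140)]]);print('case knuckles',k.round(4),yaw(k))
l=np.array([plane(d,*T(*c),.05) for c in[(103,55),(360,15)]]);print('leaf back',l.round(4),yaw(l))
k=np.array([plane(d,*F(*c),.013) for c in[(170,290),(258,318)]]);print('flap kn',k.round(4),k.mean(0),yaw(k))
b=np.array([plane(d,*F(*c),.044) for c in[(70,425),(218,475)]]);print('bar',b.round(4),b.mean(0),yaw(b))
b=np.array([plane(d,*F(*c),.01) for c in[(85,290),(338,372),(270,563),(5,485)]]);print('board',b.round(4),b.mean(0),yaw(b[:2]),yaw(b[[3,2]]))
print('spool',plane(d,386.3,221.5,.05))
# mat
f=cv2.imread('pics/top0.png').astype(int);
roi=f[195:262,275:337];m=(roi[...,2]-roi[...,0])/(roi[...,2]+1);mm=cv2.blur((roi[...,1]/(roi[...,2]+1)),(3,3))
print(mm[33,30],mm[3,3]);t=(mm<(mm[33,30]+mm[3,3])/2);ys,xs=np.where(t);print(t.sum(),275+xs.mean(),195+ys.mean())
print('mat',plane(d,275+np.median(xs),195+np.median(ys),.003))
# side
g=cv2.imread('pics/side0.png');e=load('side0')
print('spool in side', proj(e,[[.531,-.185,.05],[.531,-.185,0],[.5459,.0027,.003]]).round(1))
go([.531,-.185,.20])
E
```

```text
case knuckles [[ 0.5849 -0.1749  0.052 ]
 [ 0.5846 -0.2114  0.052 ]
 [ 0.5849 -0.2472  0.052 ]] -0.0011646044158535318
leaf back [[ 0.6315 -0.1601  0.05  ]
 [ 0.6336 -0.2614  0.05  ]] 0.021142133968292454
flap kn [[0.6091 0.1892 0.013 ]
 [0.5931 0.1559 0.013 ]] [0.60111859 0.17255851 0.013     ] -0.4468101319624236
bar [[0.5554 0.2268 0.044 ]
 [0.5287 0.1729 0.044 ]] [0.54206831 0.19984931 0.044     ] -0.46050559070369257
board [[0.6144 0.223  0.01  ]
 [0.568  0.1274 0.01  ]
 [0.497  0.1617 0.01  ]
 [0.5414 0.2611 0.01  ]] [0.55517315 0.19329299 0.01      ] -0.45151402045326705 -0.4201743161779854
spool [ 0.5277016  -0.18297069  0.05      ]
0.7014723505687442 0.5833747802618148
4 277.25 197.25
mat [0.62819158 0.05725549 0.003     ]
spool in side [[320.8 264.3]
 [320.2 285.9]
 [294.7 230.6]]
move [-1.1239 -1.1033  0.0906] twist 0.0 q [ 1.07  0.28  1.51  0.    1.36 -0.12] pos [0.2108 0.5345 0.2445] jaw 68.47 z [-0.001 -0.001 -1.   ] t 0.1 w 0.0855 F [-0.8  0.1 -0.6]
```

Call:
step_arm(
  moves=[-0.34,-0.33,0.02,0,-1,-0.34,-0.33,0.02,0,-1,-0.34,-0.33,0.02,0,-1,-0.34,-0.33,0.02,0,-1,-0.34,-0.33,0.02,0,-1],
)

```text
clock: 0.6
position: [0.3088, 0.3163, 0.2349]
ee_rot: [-0.0, 0.187, 0.982, -0.001]
contact_force: [0.5, -0.1, 0.4]
width: 0.0854
```

Call:
step_arm(
  moves=[-0.34,-0.33,0.02,0,-1,-0.34,-0.33,0.02,0,-1,-0.34,-0.33,0.02,0,-1,-0.34,-0.33,0.02,0,-1,-0.34,-0.33,0.02,0,-1],
)

```text
clock: 1.1
position: [0.4067, 0.1005, 0.2251]
ee_rot: [0.0, 0.188, 0.982, -0.0]
contact_force: [-0.1, 0.1, -0.3]
width: 0.0854
```

Call:
step_arm(
  moves=[-0.34,-0.33,0.02,0,-1,-0.34,-0.33,0.02,0,-1,-0.34,-0.33,0.02,0,-1,-0.34,-0.33,0.02,0,-1,-0.34,-0.33,0.02,0,-1],
)

```text
clock: 1.6
position: [0.5046, -0.1157, 0.2148]
ee_rot: [0.0, 0.188, 0.982, -0.0]
contact_force: [0.2, 1.6, -0.1]
width: 0.0857
```

```bash
python3 -c "
from h import *
go([.528,-.184,.15],np.pi/2)"
```

```text
move [-0.0939 -0.1096  0.1296] twist -0.1202 q [-0.36  0.21  1.67 -0.    1.26 -1.55] pos [ 0.5046 -0.1157  0.2148] jaw 68.37 z [ 0. -0. -1.] t 1.6 w 0.0857 F [ 0.2  1.6 -0.1]
```

Call:
step_arm(
  moves=[-0.094,-0.11,0.13,-0.12,-1,-0.094,-0.11,0.13,-0.12,-1,-0.094,-0.11,0.13,-0.12,-1,-0.094,-0.11,0.13,-0.12,-1],
)

```text
clock: 2.0
position: [0.5265, -0.1818, 0.1484]
ee_rot: [-0.002, 0.0, 1.0, 0.001]
contact_force: [-0.1, 0.4, -0.3]
width: 0.0851
```

```bash
python3 - <<'E'
from h import *
go([.528,-.184,.035],np.pi/2)
for n in('top','side'):snap(n,n+'1')
f=cv2.imread('pics/top1.png');g=cv2.imread('pics/side1.png')
a=cv2.resize(f[150:300,300:470],None,fx=2.4,fy=2.4);b=cv2.resize(g[150:300,240:410],None,fx=2.4,fy=2.4)
cv2.imwrite('pics/v1.png',np.hstack([a,b])[:,:800])
print(proj(load('side1'),[[.528,-.184,.05]]),proj(load('top1'),[[.528,-.184,.05]]))
E
```

```text
move [-0.0037 -0.0048  0.2267] twist -0.0003 q [-0.46  0.32  1.69  0.    1.13 -2.03] pos [ 0.5265 -0.1818  0.1484] jaw 89.95 z [-0.003  0.002 -1.   ] t 2.0 w 0.0851 F [-0.1  0.4 -0.3]
[[319.09932983 264.31328855]] [[386.72415088 221.3110855 ]]
```

View pics/v1.png

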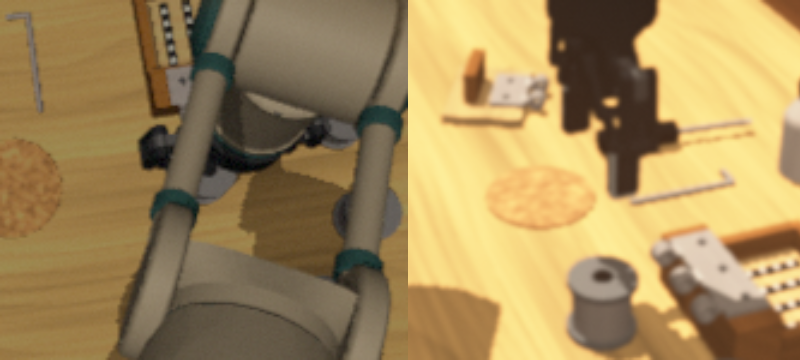

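The side view shows the target spool's top at crop (601,277), within about 1.5 px of the prediction, and the gripper above it. Going down.

Call:
step_arm(
  moves=[-0.007,-0.006,0.1,0,-1,-0.007,-0.006,0.18,0,-1,-0.007,-0.006,0.228,0,-1,-0.007,-0.006,0.228,0,-1],
  force=30,
)

```text
clock: 2.5
position: [0.5286, -0.1822, 0.0341]
ee_rot: [-0.003, -0.001, 1.0, 0.001]
contact_force: [-1.0, 0.0, -0.8]
width: 0.0858
```

Call:
step_arm(
  moves=[0,0,0,0,1,0,0,0,0,1,0,0,0,0,1,0,0,0,0,1,0,0,0,0,1],
)

```text
clock: 3.0
position: [0.5327, -0.185, 0.039]
ee_rot: [0.002, -0.001, 1.0, -0.001]
contact_force: [-0.1, -0.2, 6.6]
width: 0.0536
```

Call:
step_arm(
  moves=[0,0,0,0,1,0,0,0,0,1,0,0,-0.05,0,1,0,0,-0.12,0,1,0,0,-0.12,0,1],
)

```text
clock: 3.5
position: [0.5341, -0.1856, 0.1013]
ee_rot: [0.005, -0.0, 1.0, -0.002]
contact_force: [1.1, -0.1, -2.5]
width: 0.053
```

```bash
python3 - <<'E'
from h import *
go([.546,.003,.10])
snap('side','side2');g=cv2.imread('pics/side2.png')
cv2.imwrite('pics/v2.png',cv2.resize(g[130:330,200:440],None,fx=2.5,fy=2.5))
E
```

```text
move [-0.0241  0.3771  0.0012] twist 0.0 q [-0.46  0.37  1.75  0.    1.01 -2.03] pos [ 0.5341 -0.1856  0.1013] jaw 90.05 z [ 0.01  -0.004 -1.   ] t 3.5 w 0.053 F [ 1.1 -0.1 -2.5]
```

View pics/v2.png

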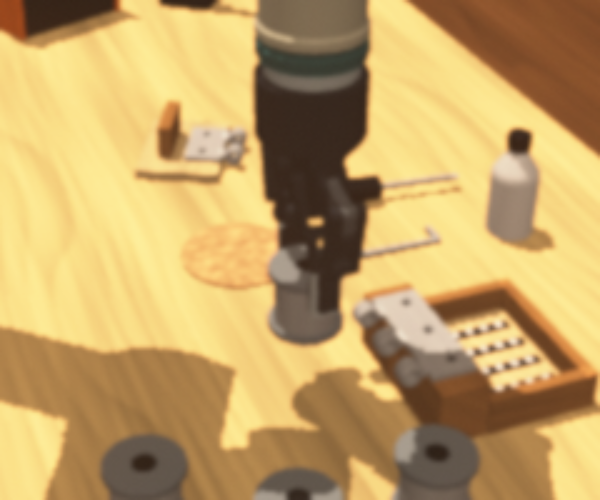

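The spool is lifted and hangs upright (crop (305,290)). Carrying it to the mat.

Call:
step_arm(
  moves=[-0.02,0.377,0,0,1,-0.02,0.377,0,0,1,-0.02,0.377,0,0,1,-0.02,0.377,0,0,1,-0.02,0.377,0,0,1],
)

```text
clock: 4.05
position: [0.5389, 0.0093, 0.0951]
ee_rot: [-0.002, -0.003, 1.0, 0.001]
contact_force: [-0.6, 0.4, -2.6]
width: 0.0534
```

Call:
step_arm(
  moves=[0,0,0.06,0,1,0,0,0.1,0,1,0,0,0.112,0,1,0,0,0.112,0,1],
)

```text
clock: 4.45
position: [0.5389, 0.0047, 0.0405]
ee_rot: [-0.002, -0.0, 1.0, 0.001]
contact_force: [-3.2, 3.1, 5.8]
width: 0.0534
```

Call:
step_arm(
  moves=[0,0,0,0,-1,0,0,0,0,-1,0,0,0,0,-1,0,0,0,0,-1,0,0,0,0,-1],
)

```text
clock: 4.95
position: [0.5407, 0.0042, 0.0402]
ee_rot: [0.0, -0.001, 1.0, 0.0]
contact_force: [-0.7, -0.4, -1.1]
width: 0.0855
```

Call:
step_arm(
  moves=[0,0,-0.08,0,-1,0,0,-0.16,0,-1,0,0,-0.24,0,-1,0,0,-0.24,0,-1],
)

```text
clock: 5.35
position: [0.5445, 0.004, 0.166]
ee_rot: [0.006, -0.001, 1.0, -0.001]
contact_force: [-0.4, -0.0, 0.4]
width: 0.0855
```

```bash
python3 - <<'E'
from h import *
snap('side','side3');snap('top','top3')
print(proj(load('side3'),[[.5459,.0027,.053],[.5459,.0027,.003]]))
go([.542,.2,.16],-.445)
s,R=tool();print(R.round(3))
f=cv2.imread('pics/top3.png');g=cv2.imread('pics/side3.png')
a=cv2.resize(f[150:300,200:430],None,fx=1.7,fy=1.7);b=cv2.resize(g[150:300,200:430],None,fx=1.7,fy=1.7)
cv2.imwrite('pics/v3.png',np.hstack([a,b]))
E
```

```text
[[294.59139676 210.83725494]
 [294.67910536 230.55242493]]
move [-0.0024  0.3913  0.0023] twist -0.358 q [-0.12  0.29  1.71  0.    1.14 -1.69] pos [0.541  0.0043 0.1612] jaw 90.07 z [ 0.002 -0.    -1.   ] t 5.45 w 0.085 F [-1.  -0.4 -0.4]
[[-1.    -0.001  0.002]
 [-0.001  1.    -0.   ]
 [-0.002 -0.    -1.   ]]
```

View pics/v3.png

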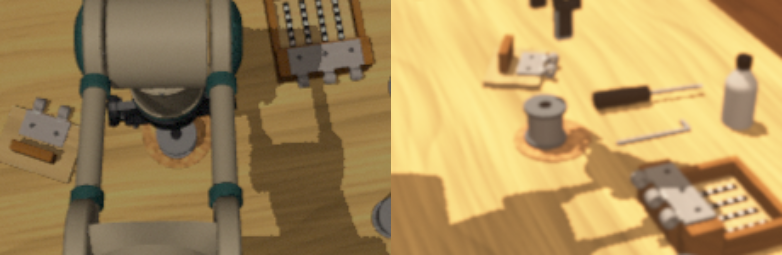

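The spool stands upright on the mat (side crop (545,104)), about 7 mm off centre, and the gripper is clear of it. Now the flap.

Call:
step_arm(
  moves=[-0.002,0.391,0,0.22,-1,-0.002,0.391,0,0.22,-1,-0.002,0.391,0,0.22,-1,-0.002,0.391,0,0.22,-1,-0.002,0.391,0,0.22,-1],
)

```text
clock: 5.95
position: [0.5398, 0.2038, 0.158]
ee_rot: [-0.002, 0.339, 0.941, -0.0]
contact_force: [-0.9, -0.7, -0.6]
width: 0.0853
```

Call:
step_arm(
  moves=[0,0,0,0.22,-1,0,0,0,0.22,-1,0,0,0,0.22,-1,0,0,0,0.22,-1,0,0,0,0.22,-1],
)

```text
clock: 6.45
position: [0.54, 0.1996, 0.1579]
ee_rot: [-0.001, 0.639, 0.769, -0.002]
contact_force: [-0.6, -0.2, 0.1]
width: 0.0856
```

Call:
step_arm(
  moves=[0,0,0,0.2,-1,0,0,0,0.2,-1,0,0,0,0.2,-1,0,0,0,0.2,-1,0,0,0,0.2,-1],
)

```text
clock: 6.95
position: [0.5401, 0.1995, 0.1582]
ee_rot: [-0.001, 0.844, 0.536, -0.002]
contact_force: [0.1, -0.0, 1.0]
width: 0.0855
```

```bash
python3 -c "
from h import *
go([.542,.2,.037],-.447)"
```

```text
move [0.003  0.0037 0.2423] twist 0.0023 q [0.23 0.34 1.64 0.   1.17 0.67] pos [0.5401 0.1995 0.1582] jaw -25.2 z [-0.004 -0.001 -1.   ] t 6.95 w 0.0855 F [ 0.1 -0.   1. ]
```

Call:
step_arm(
  moves=[0.003,0.004,0.1,0.002,-1,0.003,0.004,0.2,0.002,-1,0.003,0.004,0.248,0.002,-1,0.003,0.004,0.248,0.002,-1],
  force=60,
)

```text
clock: 7.35
position: [0.5396, 0.1993, 0.0314]
ee_rot: [-0.002, 0.845, 0.534, -0.005]
contact_force: [-0.2, -0.4, -0.2]
width: 0.0855
```

Call:
step_arm(
  moves=[0,0,0,0,1,0,0,0,0,1,0,0,0,0,1,0,0,0,0,1,0,0,0,0,1],
)

```text
clock: 7.85
position: [0.5443, 0.2006, 0.0376]
ee_rot: [0.0, 0.846, 0.534, 0.001]
contact_force: [-3.9, -2.8, 19.4]
width: 0.0127
```

Call:
step_arm(
  moves=[0,0,0,0,1,0,0,0,0,1,0,0,0,0,1,0,0,0,0,1,0,0,0,0,1],
)

```text
clock: 8.35
position: [0.5446, 0.2006, 0.0376]
ee_rot: [0.0, 0.846, 0.534, 0.001]
contact_force: [-0.8, 0.8, 6.6]
width: 0.0126
```

```bash
python3 -c "
from h import *
go([.542,.2,.037],-.447)"
```

```text
move [-0.0033 -0.0041  0.0011] twist 0.0007 q [0.23 0.47 1.78 0.   0.89 0.68] pos [0.5446 0.2006 0.0376] jaw -25.49 z [ 0.002  0.001 -1.   ] t 8.35 w 0.0126 F [-0.8  0.8  6.6]
```

Call:
step_arm(
  moves=[0,0,-0.06,0,1,0,0,-0.14,0,1,0,0,-0.22,0,1,0,0,-0.24,0,1,0,0,-0.24,0,1],
)

```text
clock: 8.85
position: [0.5446, 0.2006, 0.1579]
ee_rot: [0.001, 0.846, 0.534, 0.002]
contact_force: [-0.7, 0.2, -1.5]
width: 0.013
```

```bash
python3 - <<'E'
from h import *
d=load('top0')
for u,v in[(443,198),(454,238),(434,276)]:print(plane(d,u,v,.05).round(3))
go([.47,-.21,.16],.01)
E
```

```text
[ 0.564 -0.321  0.05 ]
[ 0.469 -0.328  0.05 ]
[ 0.392 -0.268  0.05 ]
move [-0.8055  0.2187 -0.0055] twist -0.1448 q [0.23 0.34 1.63 0.   1.16 0.68] pos [0.5446 0.2006 0.1579] jaw -25.49 z [ 0.004  0.001 -1.   ] t 8.85 w 0.013 F [-0.7  0.2 -1.5]
```

Call:
step_arm(
  moves=[-0.4,0.11,0,0,1,-0.4,0.11,0,0,1,-0.4,0.11,0,0,1,-0.4,0.11,0,0,1,-0.4,0.11,0,0,1],
)

```text
clock: 9.35
position: [0.5045, -0.0082, 0.1538]
ee_rot: [-0.001, 0.847, 0.532, -0.003]
contact_force: [0.5, -0.4, -2.2]
width: 0.0126
```

Call:
step_arm(
  moves=[-0.405,0.11,0,-0.145,1,-0.405,0.11,0,-0.145,1,-0.405,0.11,0,-0.145,1,-0.405,0.11,0,-0.145,1,-0.405,0.11,0,-0.145,1],
)

```text
clock: 9.85
position: [0.4685, -0.2125, 0.1542]
ee_rot: [-0.001, 0.704, 0.711, -0.001]
contact_force: [0.6, -1.0, -0.7]
width: 0.0128
```

```bash
python3 - <<'E'
from h import *
go([.475,-.210,.078],.01)
E
```

```text
move [0.0046 0.0136 0.1524] twist -0.0 q [-0.56  0.26  1.77 -0.    1.11 -0.57] pos [ 0.4685 -0.2125  0.1542] jaw 0.57 z [-0.003  0.001 -1.   ] t 9.85 w 0.0128 F [ 0.6 -1.  -0.7]
```

Call:
step_arm(
  moves=[0.004,0.01,0.06,0,1,0.004,0.01,0.12,0,1,0.004,0.01,0.152,0,1,0.004,0.01,0.152,0,1,0.004,0.01,0.152,0,1],
)

```text
clock: 10.35
position: [0.4744, -0.2074, 0.0792]
ee_rot: [-0.001, 0.703, 0.711, -0.0]
contact_force: [0.0, -0.5, -1.1]
width: 0.0124
```

```bash
python3 - <<'E'
from h import *
for n in('top','side'):snap(n,n+'4')
go([.5216,-.210,.0756],.01)
f=cv2.imread('pics/top4.png');g=cv2.imread('pics/side4.png')
a=cv2.resize(f[170:270,350:430],None,fx=5,fy=5,interpolation=cv2.INTER_CUBIC);b=cv2.resize(g[225:325,300:380],None,fx=5,fy=5,interpolation=cv2.INTER_CUBIC)
cv2.imwrite('pics/v4.png',np.hstack([a,b]))
E
```

```text
move [-0.0047  0.0922  0.0102] twist 0.0003 q [-0.55  0.34  1.87  0.    0.93 -0.56] pos [ 0.4755 -0.2082  0.0807] jaw 0.63 z [ 0.001 -0.    -1.   ] t 10.45 w 0.0125 F [ 0.2 -1.  -0.4]
```

View pics/v4.png

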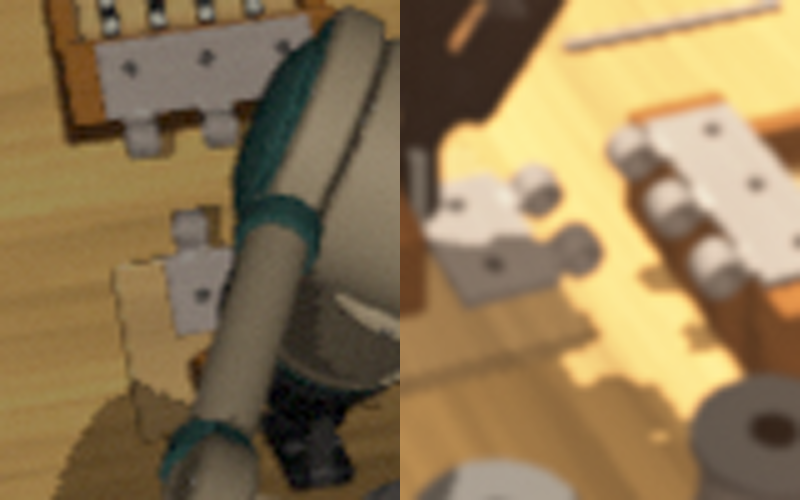

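The flap is held level in front of the case. Top crop: flap +y knuckle at (190,225), case knuckles at (145,135) and (220,128). Side crop: flap knuckles at (540,190) and (577,250), case knuckles at (630,150), (672,203) and (716,262).

```bash
cat >> h.py <<'E'
def tri(dt,pt,ds,ps):
    c1,r1=ray(dt,*pt);c2,r2=ray(ds,*ps);A=np.c_[r1,-r2];s=np.linalg.lstsq(A,c2-c1,rcond=None)[0]
    a,b=c1+s[0]*r1,c2+s[1]*r2;return ((a+b)/2).round(4),np.linalg.norm(a-b).round(4)
E
python3 - <<'E'
from h import *
t=load('top4');s=load('side4')
T=lambda x,y:(350+x/5,170+y/5)
S=lambda x,y:(300+(x-400)/5,225+y/5)
print('c36',tri(t,T(145,135),s,S(630,150)));print('c0',tri(t,T(220,128),s,S(672,203)));print('f18',tri(t,T(190,225),s,S(540,190)))
for n,p in[('c36',(630,150)),('c0',(672,203)),('c-36',(716,262)),('f18',(540,190)),('f-18',(577,250))]: print(n,plane(s,*S(*p),.05).round(4))
# model predictions
st,R=tool();p=st['position'];x=R[:,1];y=R[:,0]
for k in(18,-18):
    w=p+.0665*x+k*1e-3*y;w[2]=p[2]-.0376+.012
    q=proj(s,[w])[0];qt=proj(t,[w])[0];print('pred f',k,w.round(4),'side crop',((q-[300,225])*5+[400,0]).round(0),'top crop',((qt-[350,170])*5).round(0))
for k in(36,0,-36):
    w=[.588,-.2112+k*1e-3,.05];q=proj(s,[w])[0];qt=proj(t,[w])[0];print('pred c',k,'side',((q-[300,225])*5+[400,0]).round(0),'top',((qt-[350,170])*5).round(0))
E
```

```text
c36 (array([ 0.5858, -0.1756,  0.0506]), np.float64(0.0012))
c0 (array([ 0.5853, -0.2106,  0.051 ]), np.float64(0.001))
f18 (array([ 0.5424, -0.1891,  0.0526]), np.float64(0.0016))
c36 [ 0.5854 -0.1749  0.05  ]
c0 [ 0.5864 -0.2094  0.05  ]
c-36 [ 0.5866 -0.2452  0.05  ]
f18 [ 0.5446 -0.1859  0.05  ]
f-18 [ 0.5436 -0.2223  0.05  ]
pred f 18 [ 0.5418 -0.1894  0.0551] side crop [537. 186.] top crop [192. 224.]
pred f -18 [ 0.5421 -0.2254  0.0551] side crop [577. 245.] top crop [270. 212.]
pred c 36 side [637. 149.] top [143. 132.]
pred c 0 side [678. 205.] top [220. 122.]
pred c -36 side [722. 265.] top [297. 111.]
```

Call:
step_arm(
  moves=[-0.008,0,0.006,0,1,-0.008,0.03,0.006,0,1,-0.008,0.05,0.006,0,1,-0.008,0.06,0.006,0,1,-0.008,0.06,0.006,0,1],
)

```text
clock: 10.95
position: [0.5063, -0.2121, 0.0774]
ee_rot: [0.001, 0.703, 0.711, 0.0]
contact_force: [-0.4, 0.3, -2.3]
width: 0.0126
```

Call:
step_arm(
  moves=[0,0.01,0,0,1,0,0.02,0,0,1,0,0.026,0,0,1,0,0.026,0,0,1,0,0.026,0,0,1],
)

```text
clock: 11.45
position: [0.5178, -0.2117, 0.0772]
ee_rot: [-0.0, 0.703, 0.711, -0.0]
contact_force: [0.3, 0.8, -1.2]
width: 0.0127
```

```bash
python3 - <<'E'
from h import *
for n in('top','side'):snap(n,n+'5')
go([.5195,-.211,.0756],.01)
f=cv2.imread('pics/top5.png');g=cv2.imread('pics/side5.png')
a=cv2.resize(f[175:250,360:410],None,fx=8,fy=8,interpolation=cv2.INTER_CUBIC);b=cv2.resize(g[235:310,325:375],None,fx=8,fy=8,interpolation=cv2.INTER_CUBIC)
cv2.imwrite('pics/v5.png',cv2.convertScaleAbs(np.hstack([a,b]),alpha=1.2))
E
```

```text
move [0.0014 0.0038 0.0033] twist 0.0002 q [-0.51  0.4   1.78  0.    0.96 -0.52] pos [ 0.5176 -0.2117  0.0772] jaw 0.61 z [-0.  0. -1.] t 11.55 w 0.0124 F [ 0.6 -0.7 -2.1]
```

View pics/v5.png

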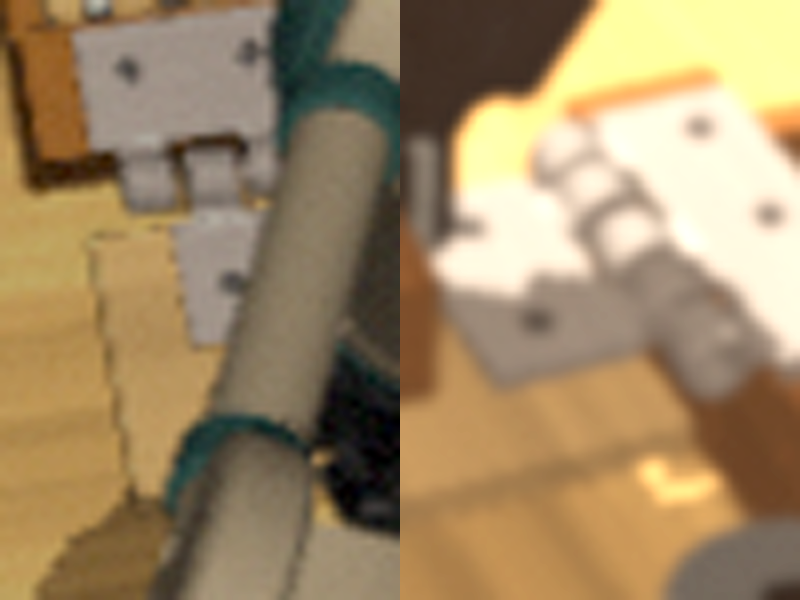

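The knuckles are interleaved. In the top crop the flap knuckle at (212,175) sits in the gap between the case knuckles at (148,180) and (262,165). It is about 2 mm short in x, and the height reading is about 1.5 mm high. I'll make a small correction.

Call:
step_arm(
  moves=[0.001,0.002,0.001,0,1,0.001,0.004,0.003,0,1,0.001,0.004,0.003,0,1,0.001,0.004,0.003,0,1,0.001,0.004,0.003,0,1],
)

```text
clock: 12.05
position: [0.5199, -0.2112, 0.0758]
ee_rot: [-0.0, 0.703, 0.711, 0.0]
contact_force: [0.7, -1.2, -1.6]
width: 0.0125
```

```bash
python3 - <<'E'
from h import *
for n in('top','side'):snap(n,n+'6')
go([.5195,-.211,.0756],.01)
f=cv2.imread('pics/top6.png');g=cv2.imread('pics/side6.png')
a=cv2.resize(f[185:210,370:400],None,fx=13,fy=13,interpolation=cv2.INTER_CUBIC);b=cv2.resize(g[243:289,335:367],None,fx=13,fy=13,interpolation=cv2.INTER_CUBIC)
c=np.zeros((598,390,3),np.uint8);c[:325]=a
b=cv2.convertScaleAbs(b,alpha=.8)
o=np.hstack([c,b])
t=load('top6');s=load('side6')
for k in(36,18,0,-18,-36):
  for dy in(-7,7):
    w=[[.586+dx,-.211+(k+dy)*1e-3,.05+dz] for dx,dz in((9e-3*np.cos(q),9e-3*np.sin(q)) for q in np.linspace(0,6.28,17))]
    if k%36==0:
      cv2.polylines(o,[((proj(s,w)-[335,243])*13+[390,0]).astype(np.int32)],0,(0,0,255) )
      P=((proj(t,w)-[370,185])*13).astype(np.int32)
      if P[:,0].max()<390: cv2.polylines(o,[P],0,(0,0,255))
cv2.imwrite('pics/v6.png',o)
E
```

```text
move [ 0.0005 -0.0008  0.0004] twist 0.0002 q [-0.51  0.4   1.78  0.    0.96 -0.52] pos [ 0.5199 -0.2112  0.0758] jaw 0.61 z [ 0.  0. -1.] t 12.15 w 0.0125 F [ 0.7 -0.4 -2.2]
```

View pics/v6.png

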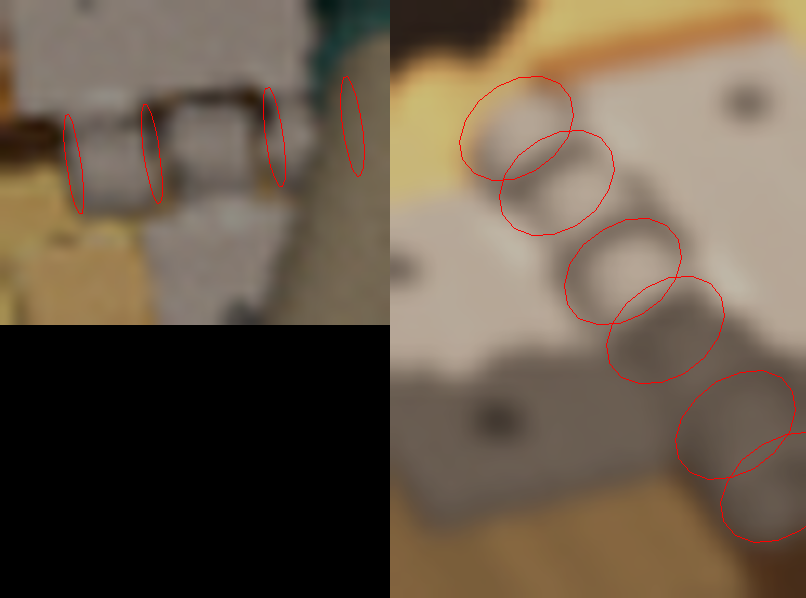

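In this crop the case rings match the assumed axis. The flap knuckle (172–245 in the top crop) is centred in its gap, and its rear edge at y≈98 matches the predicted 96. One last side check for height, with averaged images and contrast raised.

```bash
python3 - <<'E'
from h import *
F=[];Z=[]
for i in range(8):
    F.append(get_image('side')['frame'].astype(float));Z.append(manip.get_state()['position'])
print(np.array(Z).round(4), manip.get_state()['qd'].round(3))
g=np.mean(F,0).astype(np.uint8);cv2.imwrite('pics/side7.png',g)
b=cv2.resize(g[243:289,335:375],None,fx=13,fy=13,interpolation=cv2.INTER_CUBIC)
y=cv2.createCLAHE(4,(3,3)).apply(cv2.cvtColor(b,cv2.COLOR_BGR2GRAY));o=cv2.cvtColor(y,cv2.COLOR_GRAY2BGR)
s=load('side6')
# tangent lines parallel to the axis: top-rear silhouette and axis, drawn as small ticks outside
for x,z,c in((.586,.05,(0,0,255)),):
    for a in np.linspace(0,6.28,9)[:-1]:
        P=((proj(s,[[x+.009*np.cos(a),-.211+t,z+.009*np.sin(a)] for t in(-.043,.043)])-[335,243])*13).astype(int)
        if 1.0<a<3 : cv2.line(o,tuple(map(int,P[0])),tuple(map(int,P[1])),c,1)
cv2.imwrite('pics/v7.png',o)
E
```

```text
[[ 0.5199 -0.2112  0.0758]
 [ 0.5199 -0.2112  0.0758]
 [ 0.5199 -0.2112  0.0758]
 [ 0.5199 -0.2112  0.0758]
 [ 0.5199 -0.2112  0.0758]
 [ 0.5199 -0.2112  0.0758]
 [ 0.5199 -0.2112  0.0758]
 [ 0.5199 -0.2112  0.0758]] [-0.    -0.001 -0.    -0.     0.002 -0.   ]
```

View pics/v7.png

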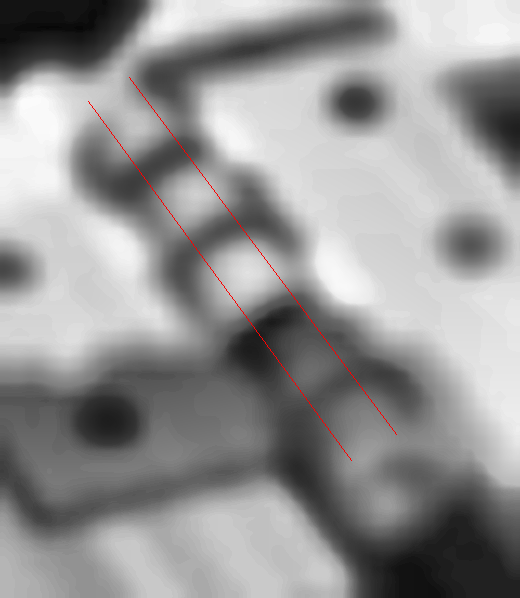

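```bash
python3 -c "
from rig import manip,job
print(job.sign_off());s=manip.get_state();print(s['clock'],s['position'],s['width'],s['contact_force'])"
```

```text
the job is handed in; nothing more can be done
None
the job is handed in; nothing more can be done
```

The spool is upright and released on the cork mat, and the job was handed in at about 12.5 s with the flap held at the case, its knuckles interleaved. There was no verdict.

**Spool:** I took the leftmost grey spool, the one in front of the case knuckles. In the side view after release it stood about 7 mm off the mat's centre, against the 35 mm allowed. I did not image it again after that.

**Flap:** It is gripped by its pull bar at 60 N.
- **Steadiness:** eight readings in a row gave the same arm position. The tool measured vertical to three decimals, so I took the flap as level.
- **Height:** the arm reading puts the underside at about 38.2 mm, against a target of 38 mm.
- **Along the hinge and front to back:** the top view showed the left knuckle centred in its gap. Its rear edge was within about 0.5 mm of where I predicted.

**Less certain:**
- **Height from the cameras:** an earlier two-camera estimate, scaled to the final pose, put the hinge axis about 2 mm lower than the arm reading. That is still inside the 4 mm limit. I trusted the arm reading.
- **Yaw:** the case and flap agree only to about 0.03 rad, roughly 0.5 mm at each knuckle.
- **Right-hand knuckle:** it was hidden from the top camera and in shadow from the side, so its alignment is the least well checked.

The pin, screwdriver and bottle were not touched; I did not re-measure their positions at the end.

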